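Hand out a set of control tyres from the rocker-gate wheel feeders

ROBOT

A 7-joint arm with a two-finger parallel gripper is mounted at the origin on the work surface. World frame = base frame: x ahead of the robot, y to its left, z up, the work surface at z = 0. Lengths are in mm, angles in degrees, forces in N, time in s.
With the tool pointing down it reaches from about 425 to 1025 mm from the base axis. Payload 9.4 kg.
Tool frame: the origin (TCP) lies between the finger pads; the fingertips stand 11 mm ahead of it and the grasp point (between the pads) lies 8 mm behind it; x points along the fingers, y is the direction in which the jaws open and shut, and the axes are right-handed (so a half turn about x gives the same grasp; the last joint's range is limited). The gripper opens to 93 mm and grips with 3 to 60 N. Pads are 15 mm wide; open, the fingers measure 128 mm over their backs; the gripper's body (75 mm by 188 mm) begins 65 mm behind the grasp point.
Start: joints at [-79.108, 34.337, -0.143, 91.639, 0.103, 54.024, -4.572], TCP at [191.149, 699.347, 204.218] pointing down, gripper open.
Joint ranges: [-147.43, 147.43], [-19.82, 112.94], [-74.19, 73.91], [6.32, 146.72], [-59.91, 239.91], [6.04, 106.73], [-150.56, 150.56]. Speed limits (degrees/s): [127.2, 127.2, 172.46, 172.46, 180, 180, 180].

INTERFACE

Orientations are given as a 3x3 rotation matrix whose columns are the frame's x, y, z axes.
In Python, from rig import bot, camera, camera_params, order, monitor gives the robot as it stands. Calls block until the motion is done:
- bot.move_to(position, orientation): joint-space move of the TCP to a pose.
- bot.move_linear(position, rot=None, feed=150, guard=None): straight line of the TCP; rot=None keeps the orientation; feed is the mean speed in mm/s. With guard (N) it stops when the force on the tool has changed by that much, and returns True; else False.
- bot.set_joints(angles): joint-space move.
- bot.gripper_open() and bot.clamp(f_grip=None): open the fingers fully, or close them until they stop; f_grip is the grip in N (None keeps the last).
- bot.hold(seconds).
- bot.inverse_kinematics(position, orientation): joint angles nearest the present ones, or None.
- camera(name): name is "scene" or "top"; returns the picture (420x560x3 uint8, blue, green, red); there is no depth.
- camera_params(name): a dict with "fx", "fy", "cx", "cy" (pixels), "distortion" ([k1, k2, p1, p2, k3] as OpenCV has them; the pictures are not rectified), "rvec" (rotation vector, rad) and "tvec" (3), from world to camera coordinates, as OpenCV has them. Camera axes: x right, y down, z forward; pixel columns grow to the right and rows downward; lengths in mm; the calibration is good to about 2 mm. A picture is of the moment at which its call begins. camera_params takes no time and is no camera call.
A pose or a line that the arm cannot do raises bot.Unreachable and nothing moves.
- order.close_job(): hands the job in, once; it reports no verdict.
Readings, each from a call of its own:
- monitor.current_time_s(): time.
- monitor.current_joints(): joint angles.
- monitor.current_qd(): joint speeds.
- monitor.current_tau(): joint torques, N m.
- monitor.current_position(): TCP position.
- monitor.current_tool_rot(): TCP orientation.
- monitor.current_contact_force(): force on the tool from outside, world axes, zero at the start.
- monitor.current_moment(): the same for the moment, N m.
- monitor.current_gripper_width(): finger opening in mm.
Only numpy, scipy, OpenCV 4.12 (cv2) and the standard library are available. Lean on these libraries where they do the work, as an engineer would, in place of code of your own. Each camera call takes 0.05 s, during which the arm holds its last target.

TASK

Hand out one car's set of tyres, a rear pair and a front pair: on each of the two sloping wheel feeders press the thumb pad at the raised end of the rocking lever fully down, so that the gate at its other end lifts and the first two wheels roll down to the pick-up end, then let the pad come all the way up so that the gate holds back the rest. Each feeder must give exactly one pair, in either order. Work the levers by their pads only: do not touch the wheels or the gates, and leave the other things on the table where they are.

Things in the scene. Friction and masses are not known exactly. Their poses are not given: they have to be found in the camera images.
- rear_feeder: fixed feeder of the wide rear wheels: aluminium track 40 mm wide inside, 400 mm long, 22 mm rails, falling 9 degrees to its -x end (nearer the robot); left or right of the other feeder. Origin on the table under the first wheel; x points up the track, z up. In its x (mm): wheel centres at the start -5, 57, 119, 180; gate at -38
- rear_lever (a joint): rocking lever along the track, gate on its -x end, pad on its +x end, rad: 0 at rest (gate shut), 0.36 pad fully down. Sprung back to 0: the pad takes 4 to 10 N on the whole way down. Above about 0.31 the gate is clear and a sprung finger under the bar holds the third wheel, so one full press lets two wheels out in about 1 s; when it comes up the gate shuts and the rest roll down to it
- rear_pad (a point): centre of the upper face of the rear lever's thumb pad, black rubber, 44 mm along the track, 34 mm wide, 8 mm thick; moves with the lever. At rest 199 mm above the table, its +x end tipped 9 degrees up; pressed fully it has swung about the axle to 43 mm lower and 18 mm farther up the track (+x), its +x end tipped 12 degrees down
- rear_pivot (a point): centre of the axle of the rear lever, 128 mm above the table, fixed; the axle lies along the feeder's y axis. In the feeder's x and z the pad's face centre at rest lies 108 mm behind it (+x) and 71 mm above it
- rear_gate (a point): the gate of the rear feeder: an upright steel blade 32 mm wide, 39 mm high, 5 mm thick, hanging from the -x end of the lever in front of the first queued wheel; this point is the middle of its upper edge. The track below it is the pick-up end: two released wheels rest there against the end stop, centres about 82 and 143 mm towards -x of the feeder's origin
- rear_wheel1: model-car rear wheel, black tyre on a white rim, 62 mm diameter, 36 mm wide, number 1 in the queue (1 is at the gate); origin at its centre, y along its axle
- rear_wheel2: model-car rear wheel, black tyre on a white rim, 62 mm diameter, 36 mm wide, number 2 in the queue (1 is at the gate); origin at its centre, y along its axle
- rear_wheel3: model-car rear wheel, black tyre on a white rim, 62 mm diameter, 36 mm wide, number 3 in the queue (1 is at the gate); origin at its centre, y along its axle
- rear_wheel4: model-car rear wheel, black tyre on a white rim, 62 mm diameter, 36 mm wide, number 4 in the queue (1 is at the gate); origin at its centre, y along its axle
- front_feeder: fixed feeder of the narrow front wheels: aluminium track 30 mm wide inside, 400 mm long, 22 mm rails, falling 9 degrees to its -x end (nearer the robot); left or right of the other feeder. Origin on the table under the first wheel; x points up the track, z up. In its x (mm): wheel centres at the start -5, 57, 119, 180; gate at -38
- front_lever (a joint): rocking lever along the track, gate on its -x end, pad on its +x end, rad: 0 at rest (gate shut), 0.36 pad fully down. Sprung back to 0: the pad takes 4 to 10 N on the whole way down. Above about 0.31 the gate is clear and a sprung finger under the bar holds the third wheel, so one full press lets two wheels out in about 1 s; when it comes up the gate shuts and the rest roll down to it
- front_pad (a point): centre of the upper face of the front lever's thumb pad, black rubber, 44 mm along the track, 34 mm wide, 8 mm thick; moves with the lever. At rest 199 mm above the table, its +x end tipped 9 degrees up; pressed fully it has swung about the axle to 43 mm lower and 18 mm farther up the track (+x), its +x end tipped 12 degrees down
- front_pivot (a point): centre of the axle of the front lever, 128 mm above the table, fixed; the axle lies along the feeder's y axis. In the feeder's x and z the pad's face centre at rest lies 108 mm behind it (+x) and 71 mm above it
- front_gate (a point): the gate of the front feeder: an upright steel blade 22 mm wide, 39 mm high, 5 mm thick, hanging from the -x end of the lever in front of the first queued wheel; this point is the middle of its upper edge. The track below it is the pick-up end: two released wheels rest there against the end stop, centres about 82 and 143 mm towards -x of the feeder's origin
- front_wheel1: model-car front wheel, black tyre on a white rim, 62 mm diameter, 26 mm wide, number 1 in the queue (1 is at the gate); origin at its centre, y along its axle
- front_wheel2: model-car front wheel, black tyre on a white rim, 62 mm diameter, 26 mm wide, number 2 in the queue (1 is at the gate); origin at its centre, y along its axle
- front_wheel3: model-car front wheel, black tyre on a white rim, 62 mm diameter, 26 mm wide, number 3 in the queue (1 is at the gate); origin at its centre, y along its axle
- front_wheel4: model-car front wheel, black tyre on a white rim, 62 mm diameter, 26 mm wide, number 4 in the queue (1 is at the gate); origin at its centre, y along its axle
- additive_bottle: white plastic bottle with black cap, 42 mm diameter, 105 mm tall, standing between the feeders; origin on its underside; to be left alone
- grease_jar: low clear jar with black lid, 52 mm diameter, 42 mm tall, standing between the feeders; origin on its underside; to be left alone
- glue_bottle: small clear bottle with white cap, 28 mm diameter, 75 mm tall, standing between the feeders; origin on its underside; to be left alone
- hex_driver: hex driver lying flat on the left of the table, 190 mm long, 17 mm thick black handle, thin brass-coloured shaft; origin on its underside; to be left alone
- caliper: steel and black digital caliper lying flat on the right of the table, 200 mm long, 14 mm thick; origin on its underside; to be left alone
Not all that is in view belongs to the job. What is shaped like the rear_wheel4 but purple or turquoise is not meant.

How it is judged (in metres and radians):
At the end, for the whole second after the job is handed in: On both feeders the first two wheels lie in the pick-up end below the gate (centres 65 to 165 mm towards -x of the feeder's origin), standing in the track, the third and fourth are still behind the shut gate, the levers are back up (within 0.03 rad) and all wheels are at rest (under 0.03 m/s) (x of rear_wheel1 in the frame of rear_feeder between -0.165 and -0.065 m and z of rear_wheel1 in the frame of rear_feeder between 0.035 and 0.08 m and y of rear_wheel1 in the frame of rear_feeder between -0.015 and 0.015 m and linear speed of each of rear_wheel1, rear_wheel2, rear_wheel3, rear_wheel4, front_wheel1, front_wheel2, front_wheel3, front_wheel4 below 0.03 m/s and x of rear_wheel2 in the frame of rear_feeder between -0.165 and -0.065 m and z of rear_wheel2 in the frame of rear_feeder between 0.035 and 0.08 m and y of rear_wheel2 in the frame of rear_feeder between -0.015 and 0.015 m and x of rear_wheel3 in the frame of rear_feeder between -0.02 and 0.2 m and z of rear_wheel3 in the frame of rear_feeder between 0.06 and 0.12 m and y of rear_wheel3 in the frame of rear_feeder between -0.015 and 0.015 m and x of rear_wheel4 in the frame of rear_feeder between -0.02 and 0.2 m and z of rear_wheel4 in the frame of rear_feeder between 0.06 and 0.12 m and y of rear_wheel4 in the frame of rear_feeder between -0.015 and 0.015 m and value of joint each of rear_lever, front_lever below 0.03 rad and x of front_wheel1 in the frame of front_feeder between -0.165 and -0.065 m and z of front_wheel1 in the frame of front_feeder between 0.035 and 0.08 m and y of front_wheel1 in the frame of front_feeder between -0.015 and 0.015 m and x of front_wheel2 in the frame of front_feeder between -0.165 and -0.065 m and z of front_wheel2 in the frame of front_feeder between 0.035 and 0.08 m and y of front_wheel2 in the frame of front_feeder between -0.015 and 0.015 m and x of front_wheel3 in the frame of front_feeder between -0.02 and 0.2 m and z of front_wheel3 in the frame of front_feeder between 0.06 and 0.12 m and y of front_wheel3 in the frame of front_feeder between -0.015 and 0.015 m and x of front_wheel4 in the frame of front_feeder between -0.02 and 0.2 m and z of front_wheel4 in the frame of front_feeder between 0.06 and 0.12 m and y of front_wheel4 in the frame of front_feeder between -0.015 and 0.015 m); the robot touches nothing.
It fails at once if the robot touches a wheel (contact force between any of the fingers, the arm and rear_wheel1 above 0.5 N or contact force between any of the fingers, the arm and rear_wheel2 above 0.5 N or contact force between any of the fingers, the arm and rear_wheel3 above 0.5 N or contact force between any of the fingers, the arm and rear_wheel4 above 0.5 N or contact force between any of the fingers, the arm and front_wheel1 above 0.5 N or contact force between any of the fingers, the arm and front_wheel2 above 0.5 N or contact force between any of the fingers, the arm and front_wheel3 above 0.5 N or contact force between any of the fingers, the arm and front_wheel4 above 0.5 N).
It fails at once if the robot touches or lifts a gate, or the arm of the lever that carries it, directly (contact force between any of the fingers, the arm and rear_lever_c1 above 0.5 N or contact force between any of the fingers, the arm and rear_lever_c5 above 0.5 N or contact force between any of the fingers, the arm and front_lever_c1 above 0.5 N or contact force between any of the fingers, the arm and front_lever_c5 above 0.5 N).
It fails at once if a wheel is lifted off its track (z of any of rear_wheel1, rear_wheel2, rear_wheel3, rear_wheel4 in the frame of rear_feeder above 0.13 m or z of any of front_wheel1, front_wheel2, front_wheel3, front_wheel4 in the frame of front_feeder above 0.13 m).
It fails at once if a third wheel leaves a feeder's queue (x of any of rear_wheel3, rear_wheel4 in the frame of rear_feeder below -0.045 m or x of any of front_wheel3, front_wheel4 in the frame of front_feeder below -0.045 m).
It fails at once if another thing on the table is shifted by more than 15 mm (distance of any of additive_bottle, grease_jar, glue_bottle, hex_driver, caliper from where it was at the start of the episode above 0.015 m).
It also fails if it takes over 48 s, if anything falls off the work surface, if the arm or the gripper's body presses on something with over 40 N, if the wrist force passes 120 N, or if a joint passes its speed limit or range.

## Working session

There is one attempt and no reset: what is moved stays moved. The work goes in short steps, each a Python script; the robot and the scene stay as the last script left them, time stands still between calls to the robot, and variables do not carry over. Pictures are saved under pics/ and viewed, and the job is handed in when it is done.

```bash
ls; mkdir -p pics; python3 - <<'E'
from rig import bot,camera,camera_params,monitor
import cv2
for n in("scene","top"):
    cv2.imwrite(f"pics/{n}0.png",camera(n)); print(camera_params(n))
print(monitor.current_time_s(),monitor.current_tool_rot(),monitor.current_contact_force())
E
```

```text
pics
{'fx': 522.0371721516574, 'fy': 522.0371721516574, 'cx': 285.63949591649475, 'cy': 206.53649238063707, 'distortion': array([-0.11665087,  0.        ,  0.        ,  0.        ,  0.        ]), 'rvec': array([ 0.85859554,  2.59796844, -0.96573046]), 'tvec': array([ 423.49418871, -140.98274643, 1662.96980397])}
{'fx': 441.27160705891896, 'fy': 441.27160705891896, 'cx': 282.93809749569607, 'cy': 207.64543929257982, 'distortion': array([-0.12722738,  0.        ,  0.        ,  0.        ,  0.        ]), 'rvec': array([ 2.11039988, -2.13454257,  0.17008575]), 'tvec': array([  11.10056349,  557.74005918, 1437.22284073])}
0.1 [[-2.36013878e-04  2.63588859e-01  9.64635090e-01]
 [-1.35371408e-03  9.64634149e-01 -2.63588933e-01]
 [-9.99999056e-01 -1.36805075e-03  1.29156903e-04]] [-0.68508751  0.21877251  0.69043302]
```

View pics/scene0.png

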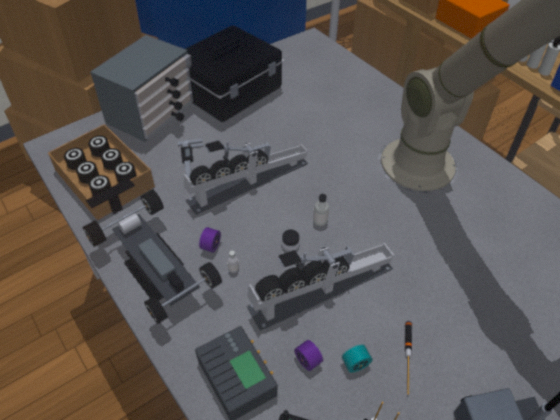

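View pics/top0.png

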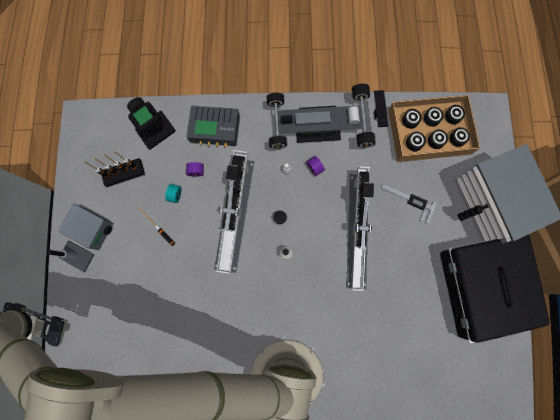

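```bash
python3 - <<'E'
import cv2,numpy as np
t=cv2.imread("pics/top0.png");s=cv2.imread("pics/scene0.png")
a=cv2.resize(t[140:290,200:270],None,fx=4,fy=4,interpolation=2);b=cv2.resize(t[150:300,335:405],None,fx=4,fy=4,interpolation=2)
cv2.imwrite("pics/tz.png",np.hstack([a,b]))
a=cv2.resize(s[230:330,240:400],None,fx=4,fy=4,interpolation=2);cv2.imwrite("pics/s1.png",a)
a=cv2.resize(s[125:225,170:330],None,fx=4,fy=4,interpolation=2);cv2.imwrite("pics/s2.png",a)
E
```

```text
(no output)
```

View pics/tz.png

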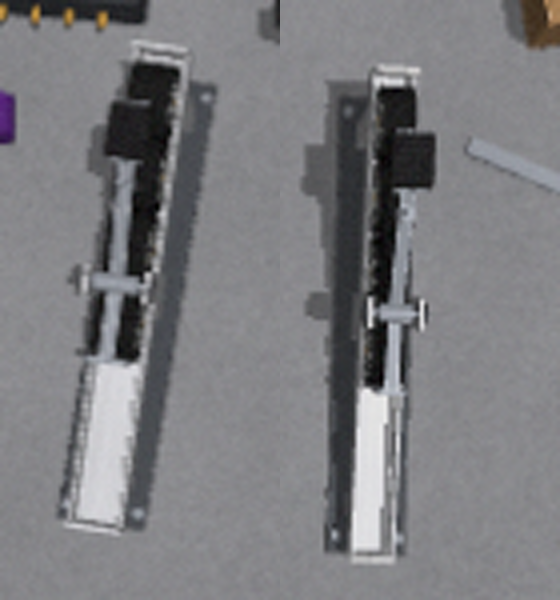

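View pics/s1.png

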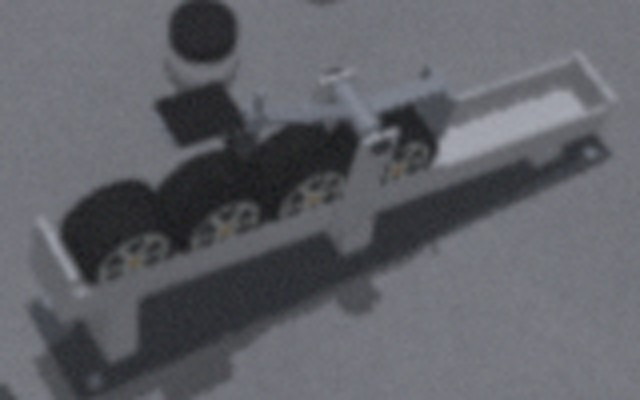

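View pics/s2.png

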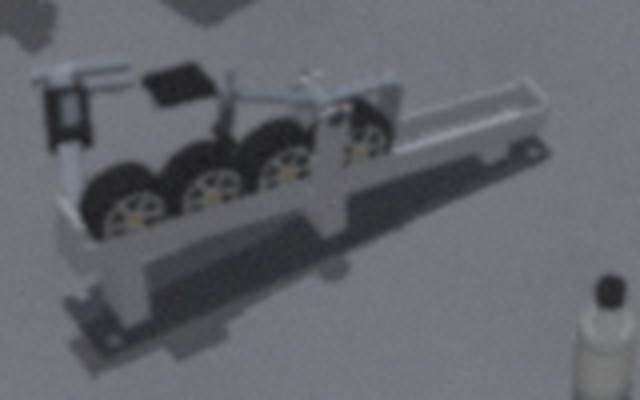

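```bash
cat > h.py <<'E'
import cv2,numpy as np
from rig import camera_params
def ray(n,uv):
    p=camera_params(n);K=np.array([[p['fx'],0,p['cx']],[0,p['fy'],p['cy']],[0,0,1]])
    R=cv2.Rodrigues(p['rvec'])[0]
    q=cv2.undistortPoints(np.array([[uv]],float),K,p['distortion'])[0,0]
    return -R.T@p['tvec'],R.T@np.array([q[0],q[1],1])
def onz(n,uv,z):
    c,d=ray(n,uv);return c+d*(z-c[2])/d[2]
def tri(a,b):
    A=[];B=[]
    for n,uv in(("top",a),("scene",b)):
        c,d=ray(n,uv);d=d/np.linalg.norm(d);P=np.eye(3)-np.outer(d,d);A.append(P);B.append(P@c)
    return np.linalg.solve(A[0]+A[1],B[0]+B[1])
def proj(n,X):
    p=camera_params(n);K=np.array([[p['fx'],0,p['cx']],[0,p['fy'],p['cy']],[0,0,1]])
    return cv2.projectPoints(np.array([X],float),p['rvec'],p['tvec'],K,p['distortion'])[0][0,0]
E
python3 - <<'E'
from h import *
np.set_printoptions(precision=1,suppress=True)
def T(x,y,l): return (x/4+200-.4,y/4+140-.4) if l else ((x-280)/4+335-.4,y/4+150-.4)
def S(x,y,l): return (x/4+240-.4,y/4+230-.4) if l else (x/4+170-.4,y/4+125-.4)
for l,pt,ps,vt,vs,e1,e2 in((1,(129,130),(200,113),(114,283),(358,108),(94,526),(160,48)),(0,(413,160),(180,83),(397,314),(323,92),(372,558),(395,70))):
    a,b=T(*pt,l),S(*ps,l)
    P=onz("top",a,199);V=onz("top",T(*vt,l),134)
    print(l,"pad top",P,"scene",onz("scene",b,199),"tri",tri(a,b))
    print("pivot",V,"scene",onz("scene",S(*vs,l),134),"tri",tri(T(*vt,l),S(*vs,l)))
    d=(P-V)[:2];print(np.linalg.norm(d),np.degrees(np.arctan2(d[1],d[0])))
    E1=onz("top",T(*e1,l),58);E2=onz("top",T(*e2,l),118);d=(E2-E1)[:2];print("track",E1,E2,np.linalg.norm(d),np.degrees(np.arctan2(d[1],d[0])))
E
```

```text
1 pad top [644.5 158.9 199. ] scene [647.1 163.8 199. ] tri [645.3 160.2 193.7]
pivot [536.3 178.1 134. ] scene [539.2 181.  134. ] tri [537.  178.8 129.8]
109.9145594543844 -10.09282419022836
track [346.9 203.5  58. ] [735.3 144.9 118. ] 392.7987656324826 -8.576202987240796
0 pad top [ 583.8 -257.1  199. ] scene [ 585.9 -251.3  199. ] tri [ 584.  -257.2  194.1]
pivot [ 474.  -250.9  134. ] scene [ 474.3 -247.   134. ] tri [ 473.5 -250.5  131.3]
109.97011326381066 -3.2281567809971623
track [ 283.6 -236.    58. ] [ 676.9 -260.6  118. ] 394.08118530151154 -3.5803536815811707
```

```bash
cat >> h.py <<'E'
def rot(yaw):
    a=np.radians(yaw);y=np.array([-np.sin(a),np.cos(a),0]);x=np.array([0,0,-1.]);return np.column_stack([x,y,np.cross(x,y)])
def off(th):  # pad centre shift (along track, z) when lever at th
    return 108*np.cos(th)+71*np.sin(th)-108, 71*np.cos(th)-108*np.sin(th)-71
L=dict(rear=(np.array([645.5,160.]),-9.0),front=(np.array([584.,-256.]),-3.5))
E
python3 - <<'E'
from h import *; from rig import bot,monitor,camera
np.set_printoptions(precision=1,suppress=True)
p=monitor.current_position();bot.clamp(10)
bot.move_linear([p[0],p[1],300]);print(monitor.current_time_s(),monitor.current_gripper_width())
c,y=L['rear'];bot.move_to([c[0],c[1],260],rot(y));print(monitor.current_time_s(),monitor.current_position())
bot.move_linear([c[0],c[1],222],feed=100)
print(monitor.current_time_s(),monitor.current_position(),monitor.current_contact_force())
for n in("scene","top"):cv2.imwrite(f"pics/{n}1.png",camera(n))
s=cv2.imread("pics/scene1.png")[190:340,210:410];cv2.imwrite("pics/s1b.png",cv2.resize(s,None,fx=4,fy=4,interpolation=2))
E
```

```text
2.3417 0.28249082383681895
4.8417 [645.3 161.3 260. ]
5.375 [645.6 160.1 221.9] [ 0.6  1.  -0. ]
```

View pics/s1b.png

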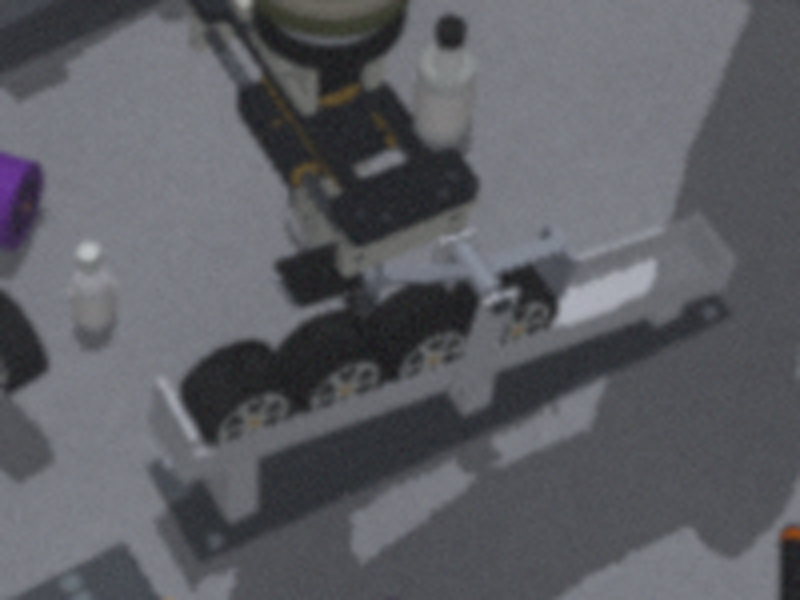

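```bash
python3 - <<'E'
from h import *
s=cv2.imread("pics/s1b.png")
c,y=L['rear'];a=np.radians(y);u=np.array([np.cos(a),np.sin(a)]);v=np.array([-u[1],u[0]])
def q(X):
    p=(proj("scene",X)-[210,190])*4+1.5;return tuple(int(t) for t in p)
def box(dx,dy,z,col,tilt=0):
    P=[q([*(c+u*i*dx+v*j*dy),z+i*tilt]) for i,j in((1,1),(1,-1),(-1,-1),(-1,1))]
    cv2.polylines(s,[np.array(P)],True,col,1)
box(7.5,17.5,211,(0,255,0));box(22,17,199,(0,0,255),3.5)
cv2.imwrite("pics/s1c.png",s)
t=cv2.imread("pics/top1.png")[140:290,160:310];cv2.imwrite("pics/t1c.png",cv2.resize(t,None,fx=4,fy=4,interpolation=2))
E
```

```text
(no output)
```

View pics/s1c.png

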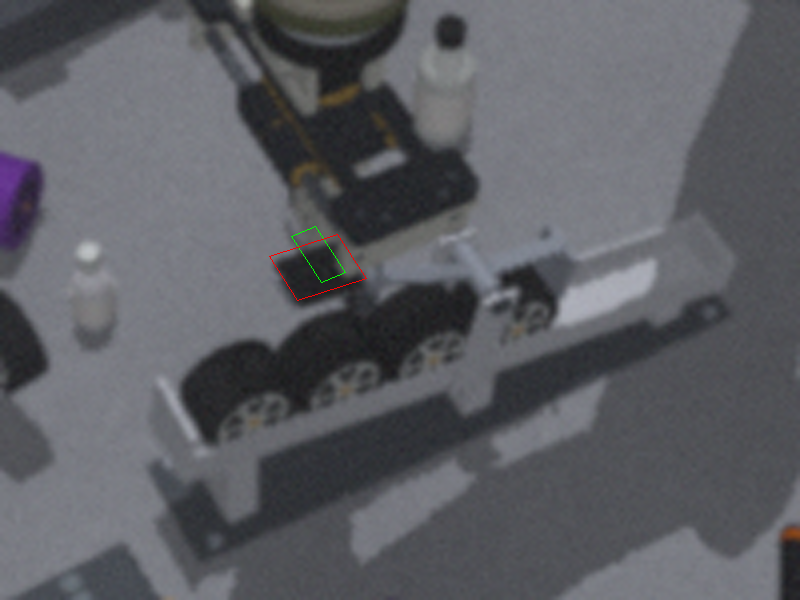

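View pics/t1c.png

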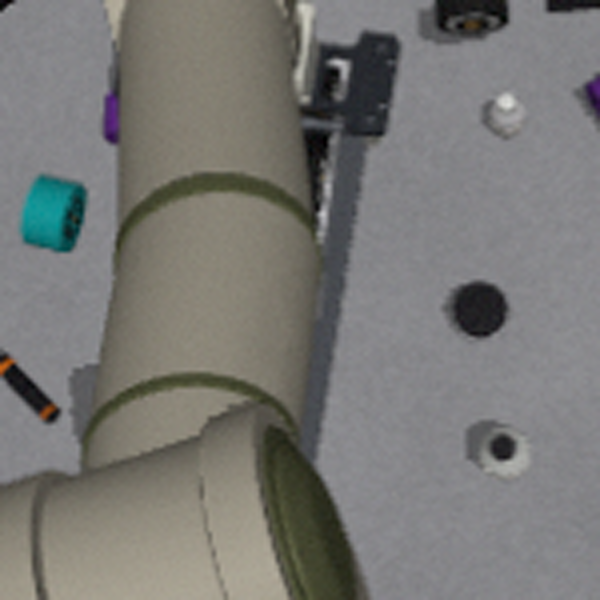

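```bash
cat >> h.py <<'E'
def press(name,monitor,bot,camera):
    from rig import bot,monitor
    c,y=L[name];a=np.radians(y);u=np.array([np.cos(a),np.sin(a)])
    st=lambda m:print(m,round(monitor.current_time_s(),2),monitor.current_position(),monitor.current_contact_force())
    hit=bot.move_linear([*c,200],feed=20,guard=2.5);st(f"touch {hit}")
    z0=monitor.current_position()[2]
    if not hit or not 202<z0<218: print("STOP");return False
    z0=min(z0+.5,212.)
    for th in(.09,.18,.27,.34):
        dx,dz=off(th);g=bot.move_linear([*(c+u*dx),z0+dz],feed=50,guard=30);st(f"th {th} {g}")
        if g: break
    g=bot.move_linear([*(c+u*off(.36)[0]),z0+off(.36)[1]-4],feed=15,guard=15);st(f"bottom {g}")
    return True
def release(name):
    from rig import bot,monitor
    c,y=L[name];a=np.radians(y);u=np.array([np.cos(a),np.sin(a)])
    for th in(.24,.12,0):
        dx,dz=off(th);bot.move_linear([*(c+u*dx),212+dz],feed=80)
    bot.move_linear([*c,225],feed=80);print("rel",monitor.current_time_s(),monitor.current_contact_force())
E
python3 - <<'E'
from h import *; from rig import bot,monitor,camera
np.set_printoptions(precision=1,suppress=True)
print(press('rear',0,0,0));bot.hold(.6)
s=camera("scene")[190:340,210:410];cv2.imwrite("pics/s2b.png",cv2.resize(s,None,fx=4,fy=4,interpolation=2))
print(monitor.current_time_s())
E
```

```text
touch False 6.72 [645.6 160.  200.2] [ 0.5 -0.6 -0.2]
STOP
False
7.375
```

View pics/s2b.png

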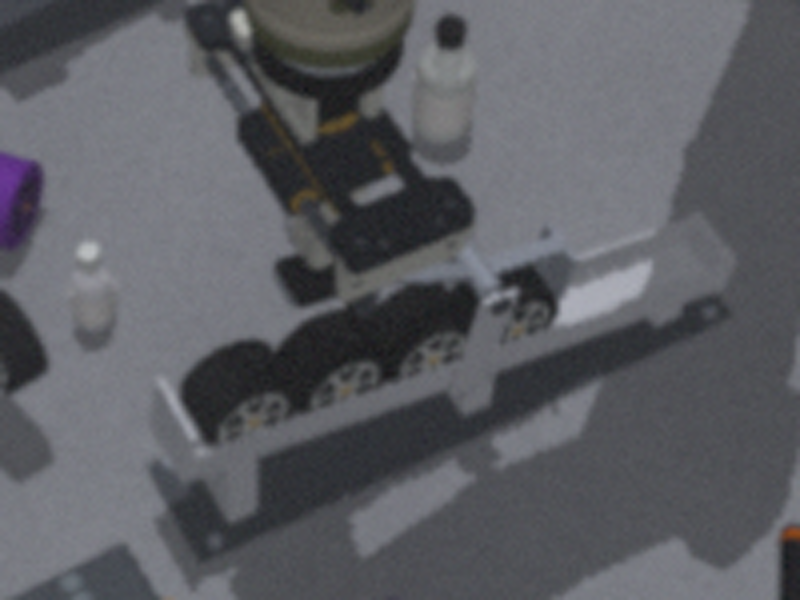

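```bash
python3 - <<'E'
from h import *; from rig import monitor
np.set_printoptions(precision=1,suppress=True)
o=[]
for f,k in(("s1b",0),("s2b",0)):
    s=cv2.imread(f"pics/{f}.png")[150:350,220:420];s=cv2.resize(s,(400,400));o.append(cv2.convertScaleAbs(s,alpha=2,beta=20))
cv2.imwrite("pics/cmp.png",np.hstack(o))
print(monitor.current_position(),monitor.current_contact_force(),monitor.current_tau(),monitor.current_gripper_width())
c,y=L['rear']
for z in(189,200,211): print(z,proj("scene",[*c,z]),((proj("scene",[*c,z])-[210,190])*4-[220,150])*2)
E
```

```text
[645.5 160.  200. ] [ 0.2 -0.4 -0.5] [ -0.  -68.7   4.4 -23.4   0.    0.1  -0. ] 0.38417975923329883
189 [289. 259.] [192.3 251.9]
200 [289.2 256.1] [193.3 229. ]
211 [289.3 253.2] [194.2 205.8]
```

View pics/cmp.png

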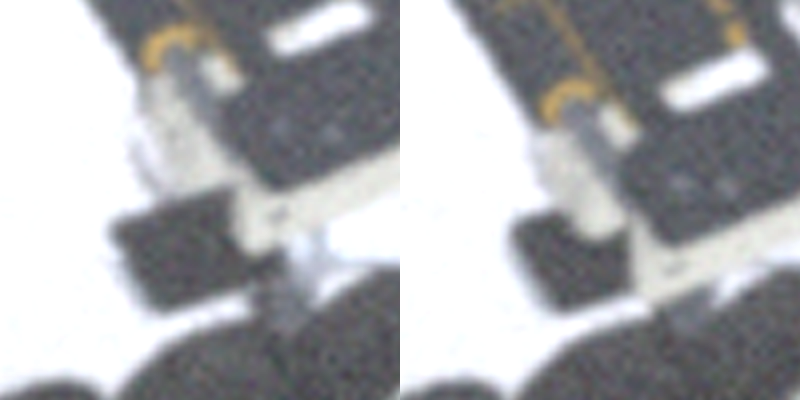

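```bash
sed -i 's/\[\*c,200\],feed=20/[*c,178],feed=20/; s/202<z0<218/180<z0<218/; s/min(z0+.5,212.)/z0+.5/' h.py
python3 - <<'E'
from h import *; from rig import bot,monitor,camera
np.set_printoptions(precision=1,suppress=True)
c,y=L['rear']
hit=bot.move_linear([*c,178],feed=15,guard=2.5)
print(hit,monitor.current_time_s(),monitor.current_position(),monitor.current_contact_force())
s=camera("scene")[225:285,265:325];cv2.imwrite("pics/s3b.png",cv2.convertScaleAbs(cv2.resize(s,None,fx=9,fy=9,interpolation=2),alpha=2,beta=20))
E
```

```text
True 8.325 [646.  159.9 185.4] [ 0.  -0.2  3.3]
```

View pics/s3b.png

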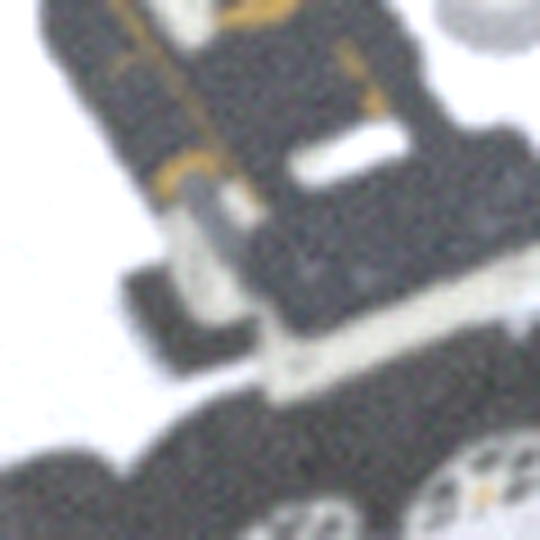

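```bash
sed -i 's/212+dz/z0+1+dz/; s/\[\*c,225\]/[*c,z0+15]/; s/def release(name)/def release(name,z0)/' h.py
python3 - <<'E'
from h import *; from rig import bot,monitor,camera
np.set_printoptions(precision=1,suppress=True)
c,y=L['rear'];a=np.radians(y);u=np.array([np.cos(a),np.sin(a)]);z0=185.6
st=lambda m:print(m,round(monitor.current_time_s(),2),monitor.current_position(),monitor.current_contact_force())
for th in(.1,.2,.28,.34):
    dx,dz=off(th);g=bot.move_linear([*(c+u*dx),z0+dz],feed=50,guard=25);st(f"th {th} {g}")
    if g: break
g=bot.move_linear([*(c+u*off(.36)[0]),z0+off(.36)[1]-4],feed=15,guard=12);st(f"bottom {g}")
bot.hold(.5)
s=camera("scene")[190:340,210:410];cv2.imwrite("pics/s4b.png",cv2.resize(s,None,fx=4,fy=4,interpolation=2))
st("")
E
```

```text
th 0.1 False 8.78 [652.1 158.9 173.9] [0.5 0.1 0.8]
th 0.2 False 9.18 [657.2 158.1 162.3] [0.2 0.1 1.7]
th 0.28 False 9.54 [660.8 157.5 152.7] [0.2 0.4 0.9]
th 0.34 False 9.85 [663.  157.2 145.7] [-0.9 -0.8  5.3]
bottom True 10.22 [663.8 157.1 142.6] [-4.2 -0.5 12.6]
 10.78 [663.7 157.1 142.6] [-2.7  0.2 12.1]
```

View pics/s4b.png

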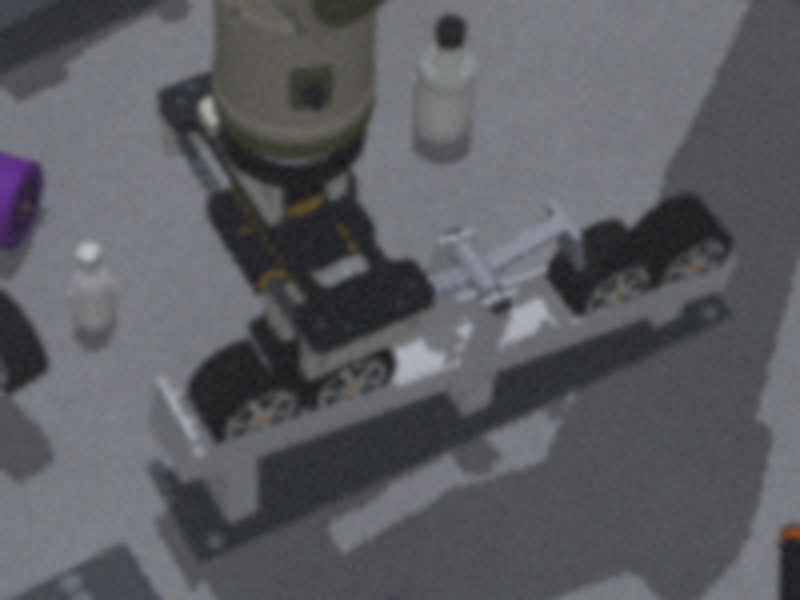

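```bash
python3 - <<'E'
from h import *; from rig import bot,monitor,camera
np.set_printoptions(precision=1,suppress=True)
bot.hold(.3)
release('rear',185.6)
s=camera("scene")[190:340,210:410];cv2.imwrite("pics/s5b.png",cv2.resize(s,None,fx=4,fy=4,interpolation=2))
c,y=L['rear'];bot.move_linear([*c,270],feed=200)
c,y=L['front'];bot.move_to([*c,250],rot(y));bot.move_linear([*c,205],feed=100)
print(monitor.current_time_s(),monitor.current_position())
s=camera("scene");cv2.imwrite("pics/s6.png",np.hstack([cv2.resize(s[115:235,165:305],(700,600))]))
E
```

```text
rel 12.4583 [0.5 0.1 0.4]
15.1583 [ 584.3 -255.8  205.1]
```

View pics/s5b.png

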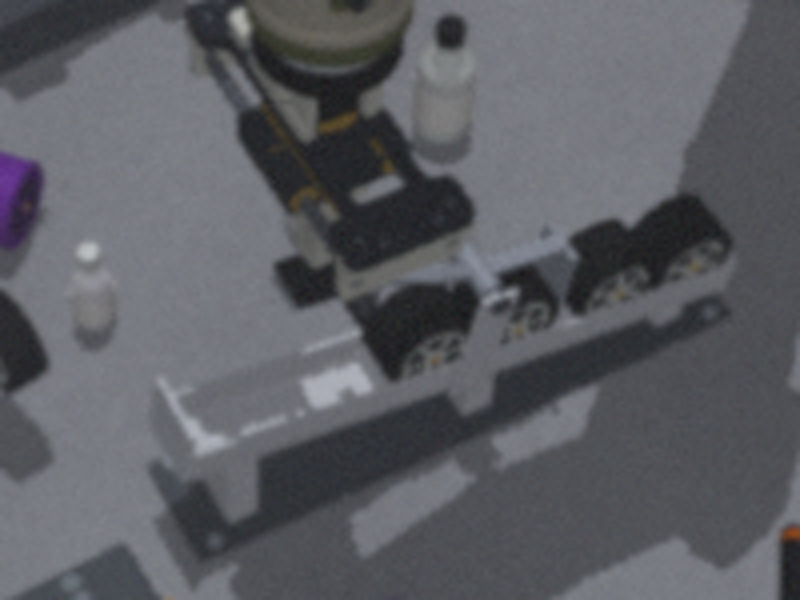

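View pics/s6.png

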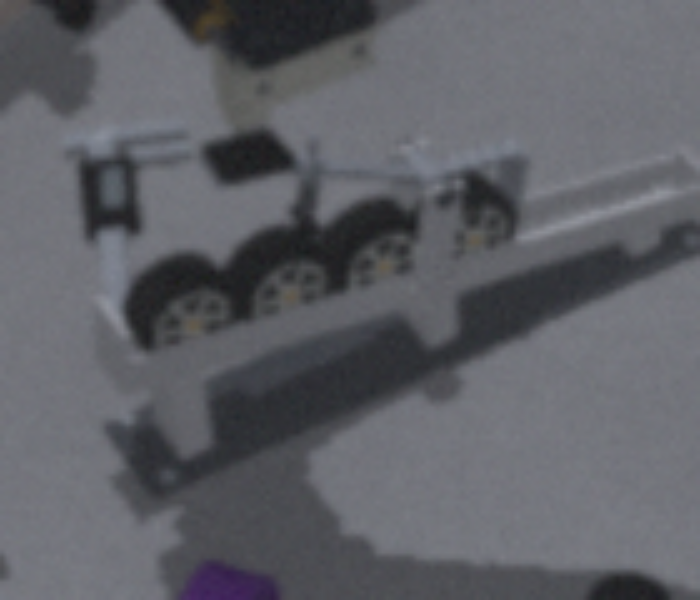

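Rear feeder: two wheels lie at the stop, two are behind the shut gate, and the lever is up. The fingers now stand above the front pad, at about (250,155) in the crop. Pressing the front lever next.

```bash
python3 - <<'E'
from h import *; from rig import bot,monitor,camera
np.set_printoptions(precision=1,suppress=True)
c,y=L['front'];a=np.radians(y);u=np.array([np.cos(a),np.sin(a)])
st=lambda m:print(m,round(monitor.current_time_s(),2),monitor.current_position(),monitor.current_contact_force())
hit=bot.move_linear([*c,176],feed=15,guard=2.5);st(f"touch {hit}")
z0=monitor.current_position()[2]+.2
if hit and 181<z0<190:
    for th in(.1,.2,.28,.34):
        dx,dz=off(th);g=bot.move_linear([*(c+u*dx),z0+dz],feed=50,guard=25);st(f"th {th} {g}")
        if g: break
    g=bot.move_linear([*(c+u*off(.36)[0]),z0+off(.36)[1]-4],feed=15,guard=12);st(f"bottom {g}")
    bot.hold(.5)
s=camera("scene");cv2.imwrite("pics/s7.png",cv2.resize(s[115:235,165:305],(700,600)))
E
```

```text
touch True 16.46 [ 584.5 -256.   185.1] [ 1.  -0.2  3.3]
th 0.1 False 16.86 [ 590.8 -256.4  173.7] [ 1.4 -0.8  1.3]
th 0.2 False 17.27 [ 596.  -256.8  162.1] [1.5 0.3 1.4]
th 0.28 False 17.62 [ 599.5 -257.   152.7] [ 0.5 -0.2  2.2]
th 0.34 False 17.93 [ 601.7 -257.1  145.5] [1.  0.4 6. ]
bottom True 18.29 [ 602.5 -257.2  142.8] [-3.   1.2 12.5]
```

View pics/s7.png

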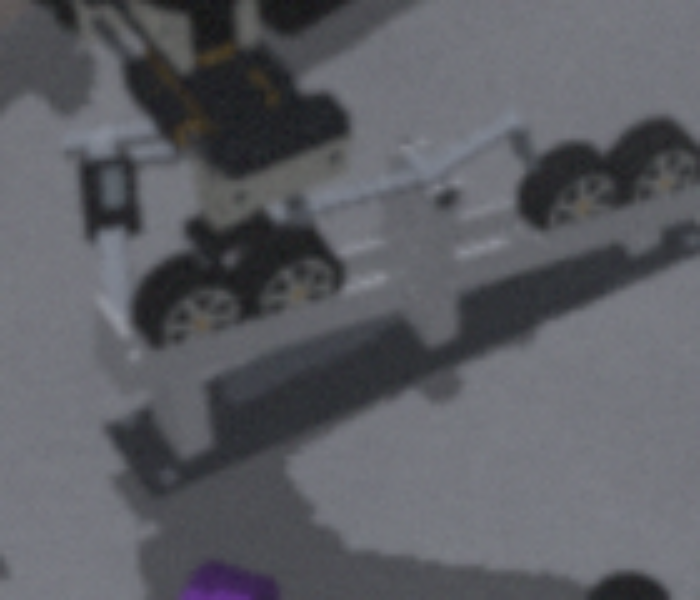

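```bash
python3 - <<'E'
from h import *; from rig import bot,monitor,camera
np.set_printoptions(precision=1,suppress=True)
bot.hold(.3)
release('front',185.3)
c,y=L['front'];bot.move_linear([*c,300],feed=200);bot.hold(1)
print(monitor.current_time_s(),monitor.current_contact_force())
s=camera("scene");cv2.imwrite("pics/s8.png",cv2.resize(s[115:345,165:425],(678,600)))
cv2.imwrite("pics/t8.png",camera("top"))
E
```

```text
rel 20.5167 [ 0.1 -0.4 -0.2]
22.1667 [0.1 0.2 0.7]
```

View pics/s8.png

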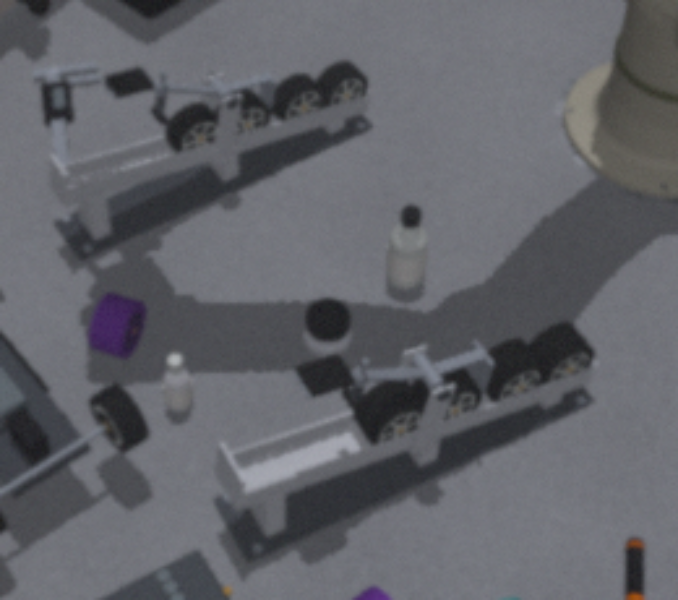

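View pics/t8.png

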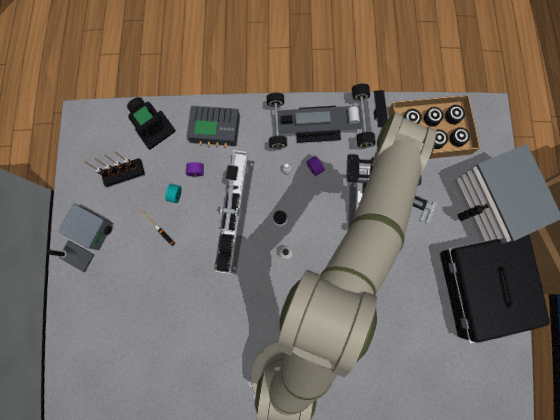

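Both feeders show two wheels at the stop and two behind the shut gate. Both pads are up, at (128,82) and (325,375) in the scene crop, and the other things on the table haven't moved.

```bash
python3 - <<'E'
from rig import order
order.close_job()
E
```

```text
the job is handed in; nothing more can be done
```

Both feeders gave exactly one pair. I pressed each lever once by its pad with the closed fingers, first rear (left), then front (right). I followed the pad's arc to its stop at about 12 N, let the wheels roll, brought the pad back up and backed away. I handed the job in at about 22 s of the 48 s.

**Last checks:**
- The last scene picture shows two wheels at each end stop, two behind each shut gate and both pads up.
- The tool was clear of everything, with residual force under 1 N.
- The bottles and jar look unmoved in the scene picture. The top picture shows the hex driver in place. The caliper was partly hidden by the arm in that picture, and its visible part looks unmoved.
- I judged the wheel positions and lever angles by eye from the pictures and did not measure them.

**Disagreements:**
- **First approach:** the first guarded approach, down to TCP height 200 mm, found no contact. Both pads were touched at TCP height about 185 mm, where I expected about 211 mm. The closed fingertips therefore stand about 14 mm behind the TCP, not 11 mm ahead of it. I used the touched heights for both presses.
- **Pad heights:** triangulation gave about 194 mm, against the stated 199 mm.

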